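Sort crossed link arms and sample jars into their holders

ROBOT

A 6-joint arm with a two-finger parallel gripper is mounted at the origin on a cart in front of the work surface, level with it; the furniture and walls round the work are solid. World frame = base frame: x ahead of the robot, y to its left, z up, the work surface at z = 0. Lengths are in m, angles in rad, forces in N, time in s.
With the tool pointing down it reaches from about 0.35 to 0.975 m from the base axis. Payload 4.9 kg.
Tool frame: the origin (TCP) lies at the very end of the fingers, on their centre line; the grasp point (between the pads) lies 19 mm behind it; z points along the fingers, y is the line along which they close (so a half turn about z gives the same grasp; the last joint's range is limited). The gripper opens to 85 mm and grips with 20 to 120 N. Pads are 22 mm wide; open, the fingers measure 114 mm over their backs; the gripper's body (76 mm by 85 mm) begins 54 mm behind the grasp point. The pads swing forward as they close: fully open they stand 13 mm farther back than shut.
Start: joints at [-1.373, 0.053, 1.613, -0, 1.476, -0.119], TCP at [0.195, -0.594, 0.231] pointing down, gripper open.
Joint ranges: [-3.01, 3.01], [-1.01, 2.22], [0.06, 2.58], [-1.02, 4.17], [0.09, 2.62], [-3.14, 3.14]. Speed limits (rad/s): [2.57, 2.57, 3.14, 3.14, 3.14, 3.14].

INTERFACE

Orientations are given as a rotation vector (axis times angle).
In Python, from station import get_obs, optics, ctrl gives the robot as it stands.
- The arm moves only by the shell command python3 -m pendant 'ROWS' [FORCE]. ROWS is JSON, a list of rows, each a list of 3 entries, a list of its own where there are three numbers: the shift along the tool's x, y, z in mm, then the turn, a rotation vector about the tool's x, y, z in rad, then the opening, from 0 (shut) to 1 (fully open). A call has 1 to 12 rows; each row shifts and turns the commanded pose from where the row before left it, along the tool's axes as they then stand; what a row does not reach is not made up. A row lasts 1/12 s, in which the tool goes at most 41.7 mm and 7.16 degrees, less where a joint would pass 70% of its speed; a pose out of reach is approached as far as the arm can. A call is refused whole if a number of a shift passes 41.7 or a number of a turn 0.125, either way. A call with a gripper value outside its range is refused whole. The fingers move at their own pace and stop on an object; FORCE is the grip in N (left out, the last holds). Time passes only in rows, so rows that do not move let the fingers close. It gives the time, the measured TCP pose, the force, the opening and the grip force at its end, in the units of the state.
- get_obs(): the state, without advancing time (a new reading comes with each control period).
- optics.get_image(name): name is "side" or "top"; returns the picture (480x640x3 uint8, red, green, blue); there is no depth.
- optics.camera_model(name): a dict with "fx", "fy", "cx", "cy" (pixels), "cam_to_world" (4x4, takes a point from camera to world coordinates). Camera axes: x right, y up, looking along -z (the intrinsics and any distortion apply to the point x, -y, -z); pixel columns grow to the right and rows downward; lengths in m; the calibration is good to about 2 mm. A picture is of the moment at which its call begins. camera_model takes no time and is no camera call.
- ctrl.finish_job(): hands the job in; it is judged then, once.
The state is a dict: "t": time; "q": joint angles; "dq": joint speeds; "effort": joint torques, N m; "tool_pos": TCP position; "tool_rot": TCP orientation; "contact_force": force on the tool from outside, world axes, zero at the start; "wrist_torque": the same for the moment, N m; "opening": finger opening in m; "grip_force": force on a finger pad.
Only numpy, scipy, OpenCV 4.12 (cv2) and the standard library are available. Lean on these libraries where they do the work, as an engineer would, in place of code of your own. Each camera call takes 0.05 s, during which the arm holds its last target. There are 200 camera calls.

TASK

Put the kit on the bench away in its holders by colour: first lift the orange link arm straight off the green one it lies across, without dragging the green one, and lay each link arm flat inside the rim of the cradle of its own colour. Stand each sample jar upright inside the ring holder that has the colour of its cap. Leave the yellow tester and the teal tape roll where they are.

Things in the scene. Friction and masses are not known exactly. Their poses are not given: they have to be found in the camera images.
- orange_link: bright orange cast link arm: web 24 mm wide (its x) between two round bosses, 36 mm across, centres 84 mm apart along its y (120 mm long overall), steel bushings; 22 mm high throughout, flat top and underside; loose, about 0.15 kg. Origin: centre of its underside, z up. Grip across the web at the middle. Starts lying crosswise on the green one, underside 22 mm up.
- green_link: dark green cast link arm: web 24 mm wide (its x) between two round bosses, 36 mm across, centres 84 mm apart along its y (120 mm long overall), steel bushings; 22 mm high throughout, flat top and underside; loose, about 0.15 kg. Origin: centre of its underside, z up. Grip across the web at the middle. Starts flat on the worktop under the orange one.
- orange_cradle: orange plastic cradle for the orange link arm, fixed to the worktop: a shallow rectangular tray, inside 52 mm (x) by 136 mm (y), with a grey inner floor 5 mm above the worktop and an upright rim 5 mm thick whose top is 9 mm above the worktop. Origin: centre of its underside, on the worktop; y along its length
- green_cradle: green plastic cradle for the green link arm, fixed to the worktop: a shallow rectangular tray, inside 52 mm (x) by 136 mm (y), with a grey inner floor 5 mm above the worktop and an upright rim 5 mm thick whose top is 9 mm above the worktop. Origin: centre of its underside, on the worktop; y along its length
- blue_jar: white plastic sample jar with a blue screw cap: body 42 mm in diameter, 40 mm high, then the cap, 44 mm in diameter, up to 54 mm; the waist under the cap looks slimmer; loose, about 0.06 kg, cap fixed on. Origin: centre of its underside, z up
- white_jar: white plastic sample jar with a white screw cap: body 42 mm in diameter, 40 mm high, then the cap, 44 mm in diameter, up to 54 mm; the waist under the cap looks slimmer; loose, about 0.06 kg, cap fixed on. Origin: centre of its underside, z up
- blue_ring: blue round plastic ring holder for the blue-capped jar, fixed to the worktop: a shallow round dish of 72 mm outer and 62 mm inner diameter, its inner floor 4 mm and its rim 10 mm above the worktop. Origin: centre of its underside, on the worktop
- white_ring: white round plastic ring holder for the white-capped jar, fixed to the worktop: a shallow round dish of 72 mm outer and 62 mm inner diameter, its inner floor 4 mm and its rim 10 mm above the worktop. Origin: centre of its underside, on the worktop
- yellow_tester: yellow hand-held tester standing at the back of the work, 69 x 114 mm, 86 mm high, loose: a bystander, to be left alone. Origin: centre of its underside. To its right a fixed black boom-arm stand rises from the worktop at about x 0.67, y -0.26 (base radius 70 mm) and its arm leans to the left overhead: keep the gripper within about 0.50 m of the base axis when carrying across in front of it
- teal_tape: roll of teal tape lying flat at the back of the work, 86 mm in diameter, 24 mm high, loose: a bystander, to be left alone. Origin: centre of its underside
Mind the look-alikes: they are no part of the job. Leave any brown or purple look-alike of the blue_jar alone.

How it is judged:
On the way:
1. the orange link arm has been lifted clear of the green one (its underside more than 60 mm up) and the green one has moved less than 12 mm (height (world z) of orange_link above 0.06 m and distance of green_link from where it was at the start of the episode below 0.012 m), for 0.1 s.
At the end, for the whole second after the job is handed in: link arms flat in the cradles of their colour (centres within 15 mm, lengthwise within 0.25 rad, either way round), jars upright in the rings of their cap colours (within 13 mm); all on the holder floors, not on a rim, tilt under 0.08 rad, at rest (horizontal distance between orange_link and orange_cradle below 0.015 m and z of orange_link in the frame of orange_cradle between -0.002 and 0.0075 m and angle between each of orange_link, green_link, blue_jar, white_jar's own z axis and vertical below 0.08 rad and linear speed of each of orange_link, green_link, blue_jar, white_jar below 0.02 m/s and angle between the y axis of orange_link and the y axis of orange_cradle, either way round below 0.25 rad and horizontal distance between green_link and green_cradle below 0.015 m and z of green_link in the frame of green_cradle between -0.002 and 0.0075 m and angle between the y axis of green_link and the y axis of green_cradle, either way round below 0.25 rad and horizontal distance between blue_jar and blue_ring below 0.013 m and z of blue_jar in the frame of blue_ring between -0.002 and 0.0075 m and horizontal distance between white_jar and white_ring below 0.013 m and z of white_jar in the frame of white_ring between -0.002 and 0.0075 m); the robot touches nothing.
It fails at once if the yellow tester is moved more than 20 mm (distance of yellow_tester from where it was at the start of the episode above 0.02 m).
It fails at once if the teal tape roll is moved more than 20 mm (distance of teal_tape from where it was at the start of the episode above 0.02 m).
It also fails if it takes over 128 s, if anything falls off the work surface, if the arm or the gripper's body presses on something with over 40 N, if the wrist force passes 120 N, or if a joint passes its speed limit or range.

## Working session

There is one attempt and no reset: what is moved stays moved. The work goes in short steps, Python scripts to look and compute and a shell command to move; the robot and the scene stay as the last step left them, time stands still between calls to the robot, and variables do not carry over. Pictures are saved under pics/ and viewed, at most 18 in all, crops included, and the job is handed in when it is done.

```bash
ls; mkdir -p pics
python3 - <<'E'
from station import get_obs, optics
import cv2
for n in("top","side"):
    cv2.imwrite(f"pics/{n}0.png",optics.get_image(n)[:,:,::-1]); print(optics.camera_model(n))
print(get_obs())
E
```

```text
pics
{'fx': 513.8504282347164, 'fy': 513.8504282347164, 'cx': 315.28460113236866, 'cy': 241.8709244514147, 'cam_to_world': array([[ 0.01000723,  0.99377012, -0.11099916,  0.41486444],
       [-0.99952918,  0.01316101,  0.02771644, -0.0153377 ],
       [ 0.02900463,  0.11066953,  0.99343394,  1.25415639],
       [ 0.        ,  0.        ,  0.        ,  1.        ]])}
{'fx': 445.27562245452145, 'fy': 445.27562245452145, 'cx': 317.4851368108261, 'cy': 234.80200185479052, 'cam_to_world': array([[-0.86721938,  0.25188431, -0.42951699,  0.10407394],
       [-0.49778245, -0.41784094,  0.7600142 ,  0.74340766],
       [ 0.01196587,  0.87290506,  0.48774335,  0.54941507],
       [ 0.        ,  0.        ,  0.        ,  1.        ]])}
{'t': 0.1, 'q': array([-1.37297344e+00,  5.33035080e-02,  1.61416004e+00, -4.57815137e-05,
        1.47605704e+00, -1.19013437e-01]), 'dq': array([ 0.00055567, -0.00183325, -0.00217196, -0.00190776,  0.00070728,
        0.00106251]), 'effort': array([-3.71713668e-04, -3.94905889e+01, -3.71364391e+01, -1.70572357e-04,
        3.96185103e-03, -2.26719187e-06]), 'tool_pos': array([ 0.19459117, -0.59332264,  0.23017614]), 'tool_rot': array([-3.10035220e+00, -4.95309416e-01,  1.90713908e-04]), 'contact_force': array([ 0.20757452,  0.67935365, -0.2518468 ]), 'wrist_torque': array([-0.01782055, -0.00422566, -0.0281642 ]), 'grip_force': 0.0, 'opening': 0.08540994641073148}
```

View pics/top0.png

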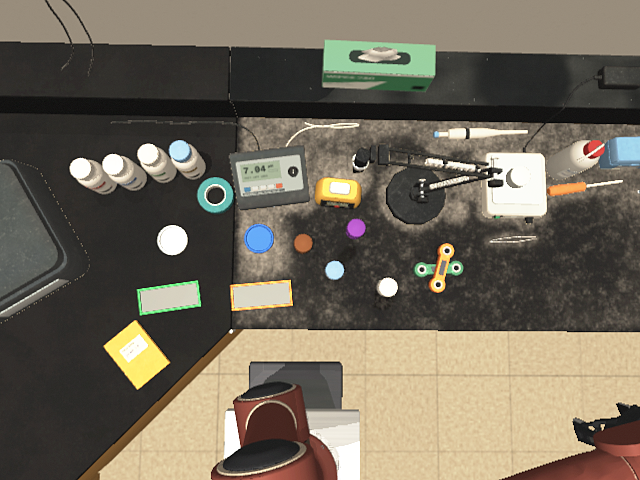

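View pics/side0.png

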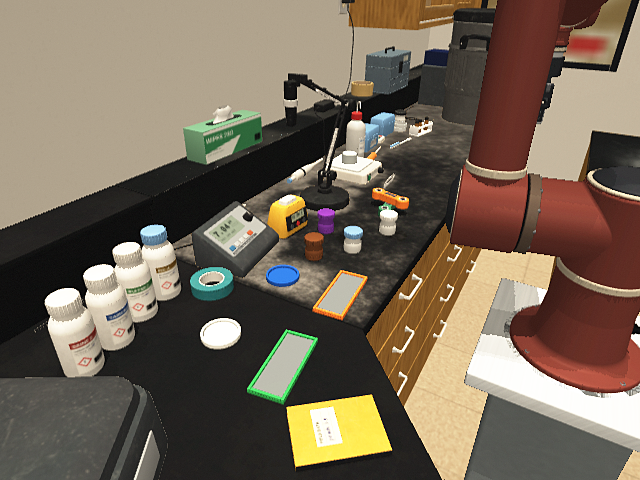

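The top view shows these candidates:
- **Jars:** light-blue cap (335,270), white cap (387,287), brown (303,243), purple (356,228). The light-blue and white caps on white bodies match the description. The brown and purple ones are look-alikes.
- **Rings:** blue (259,238), white (172,240).
- **Cradles:** orange (262,295), green (169,298).
- **Links:** crossed at (440,269).

Next I'll measure these positions and confirm them in one enlarged crop.

```bash
cat > h.py <<'E'
import numpy as np, cv2
from station import get_obs, optics
from scipy.spatial.transform import Rotation as R
def ray(n,u,v,z):
    m=optics.camera_model(n); T=m["cam_to_world"]
    d=T[:3,:3]@np.array([(u-m["cx"])/m["fx"],-(v-m["cy"])/m["fy"],-1]); o=T[:3,3]
    return o+d*(z-o[2])/d[2]
def proj(n,p):
    m=optics.camera_model(n); T=m["cam_to_world"]; c=T[:3,:3].T@(np.array(p)-T[:3,3])
    return m["cx"]-m["fx"]*c[0]/c[2], m["cy"]+m["fy"]*c[1]/c[2]
def blob(im,n,box,lo,hi,z):
    x0,y0,x1,y1=box; hsv=cv2.cvtColor(im,cv2.COLOR_RGB2HSV)[y0:y1,x0:x1]
    k=cv2.inRange(hsv,np.array(lo),np.array(hi)); N,l,s,c=cv2.connectedComponentsWithStats(k)
    i=1+np.argmax(s[1:,4]); cs,_=cv2.findContours((l==i).astype('u1'),0,2)
    cc=max(cs,key=cv2.contourArea)+np.array([x0,y0])
    pts=np.array([ray(n,u,v,z)[:2] for u,v in cc[:,0]],'f4')*1000
    r=cv2.minAreaRect(pts); b=cv2.boxPoints(r)
    e=max((b[1]-b[0],b[2]-b[1]),key=np.linalg.norm); a=np.degrees(np.arctan2(e[1],e[0]))
    return np.round(r[0],1),np.round(r[1],1),round(float(a),1)
def where():
    o=get_obs(); M=R.from_rotvec(o["tool_rot"]).as_matrix()
    return o,M
def to(p,yaw=None):
    "remaining shift in tool axes (mm); yaw = wanted world heading of tool y (deg)"
    o,M=where(); s=M.T@(np.array(p)-o["tool_pos"])*1000
    h=np.degrees(np.arctan2(M[1,1],M[0,1])); print("tcp",o["tool_pos"].round(4),"shift",s.round(1),"heading y",h.round(1),"tilt",np.round(M[:2,2],3),"t",o["t"],"q",o["q"].round(2))
    if yaw is not None:
        d=(yaw-h+90)%180-90; print("turn about tool z (rad)",round(-np.radians(d),3), "then shift",(R.from_euler('z',d,degrees=True).as_matrix().dot(M)).T@(np.array(p)-o["tool_pos"])*1000)
E
python3 - <<'E'
from h import *
im=optics.get_image("top")
for nm,box,lo,hi,z in [("orange",(405,235,475,300),(8,150,150),(22,255,255),.044),("green",(405,235,475,300),(55,60,40),(90,255,255),.022),
("ocr",(225,275,300,315),(8,120,150),(22,255,255),.009),("gcr",(130,275,210,320),(50,120,100),(85,255,255),.009),
("bjar",(318,255,350,287),(90,50,140),(125,255,255),.054),("wjar",(370,272,402,303),(0,0,190),(180,50,255),.054),
("bring",(235,215,285,260),(100,150,100),(125,255,255),.01),("wring",(150,215,195,262),(0,0,190),(180,50,255),.01)]:
    print(nm,*blob(im,"top",box,lo,hi,z))
for p in [(.67,-.26,0)]: print(proj("top",p))
c=cv2.resize(im[210:310,290:480],None,fx=4,fy=4,interpolation=2); cv2.imwrite("pics/c1.png",c[:,:,::-1])
E
```

```text
orange [ 493.6 -349.3] [ 38.4 120.7] -16.1
green [ 490.1 -313.1] [33.8 54. ] -89.4
ocr [420.1  79.1] [ 62.4 148.3] -88.4
gcr [415.9 299.7] [ 63.7 147.2] -80.9
bjar [483.4 -93.3] [42.1 42.2] -89.4
wjar [ 445.1 -218.8] [41.9 44.7] -89.4
bring [561.6  89.3] [68.6 67.9] 0.8
wring [555.2 296.7] [71.3 69.2] 46.2
(np.float64(399.8112964174553), np.float64(197.13375517009743))
```

View pics/c1.png

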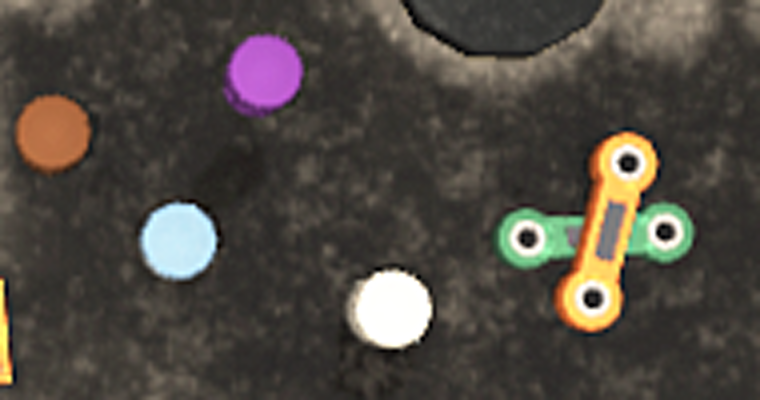

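The crop confirms it: light-blue cap at crop (179,240) and white cap at (391,309), with brown and purple as look-alikes. The orange bushings are at (628,163) and (592,299), and the green ones at (527,238) and (665,233). I'll refine the link poses, cross-check with the side camera and work out the first approach.

Run:
```python
from h import *
im=optics.get_image("top"); s=optics.get_image("side")
f=lambda u,v,z: ray("top",290+(u+.5)/4-.5,210+(v+.5)/4-.5,z)
for nm,a,b,z in [("o",(628,163),(592,299),.044),("g",(527,238),(665,233),.022)]:
    A,B=f(*a,z),f(*b,z); d=A-B; print(nm,((A+B)/2).round(4),np.linalg.norm(d).round(4),np.degrees(np.arctan2(d[1],d[0])).round(1))
sp=lambda box,lo,hi,z:blob(s,"side",box,lo,hi,z)
print("side ocr",sp((305,260,375,325),(8,120,150),(22,255,255),.009))
print("side gcr",sp((240,320,325,410),(50,120,100),(85,255,255),.009))
print("side bring",sp((260,258,305,290),(100,150,100),(125,255,255),.01))
for n,p in [("o",(.4937,-.3493,.044)),("bj",(.4834,-.0933,.054)),("wj",(.4451,-.2188,.054)),("wr",(.555,.2967,.01))]: print(n,np.round(proj("side",p),1))
to((.4937,-.3493,.15),-16+90)
```

```text
o [ 0.4933 -0.3511  0.044 ] 0.0843 -15.8
g [ 0.4917 -0.3486  0.022 ] 0.0841 92.7
side ocr (array([420.5,  84.1]), array([ 65.5, 156.6]), -84.6)
side gcr (array([412.4, 302.2]), array([ 64.4, 151.9]), -81.1)
side bring (array([556.4,  95. ]), array([68.7, 79.3]), -58.0)
o [389.1 194.2]
bj [352.4 229.4]
wj [388.  212.7]
wr [219.5 330.2]
tcp [ 0.1946 -0.5936  0.2307] shift [ 360.3 -138.9   80.9] heading y -71.8 tilt [-0.     0.001] t 0.25 q [-1.37  0.05  1.61 -0.    1.48 -0.12]
turn about tool z (rad) 0.596 then shift [ 220.13107644 -317.19176093   81.03985858]
```

```bash
python3 -m pendant '[[[0,0,0],[0,0,0.1],0.7],[[0,0,0],[0,0,0.1],0.7],[[0,0,0],[0,0,0.1],0.7],[[0,0,0],[0,0,0.1],0.7],[[0,0,0],[0,0,0.1],0.7],[[0,0,0],[0,0,0.096],0.7]]' 40
python3 -m pendant '[[[20,-29,6],[0,0,0],0.7],[[20,-29,6],[0,0,0],0.7],[[20,-29,6],[0,0,0],0.7],[[20,-29,6],[0,0,0],0.7],[[20,-29,6],[0,0,0],0.7],[[20,-29,6],[0,0,0],0.7],[[20,-29,6],[0,0,0],0.7],[[20,-29,6],[0,0,0],0.7],[[20,-29,6],[0,0,0],0.7],[[20,-29,6],[0,0,0],0.7],[[20,-27,10],[0,0,0],0.7],[[0,0,0],[0,0,0],0.7]]'
python3 -c "
from h import *
to((.4934,-.3502,.026),74.1)
cv2.imwrite('pics/s1.png',cv2.resize(optics.get_image('side')[100:260,300:480],None,fx=3,fy=3)[:,:,::-1])"
```

```text
t: 0.75
tool_pos: [0.1947, -0.5938, 0.2311]
tool_rot: [-3.11, 0.445, 0.0]
contact_force: [-0.6, 0.5, 0.5]
opening: 0.06
grip_force: 0.0
t: 1.75
tool_pos: [0.4962, -0.3453, 0.159]
tool_rot: [-3.109, 0.428, 0.002]
contact_force: [-1.2, 0.1, 0.7]
opening: 0.06
grip_force: 0.0
tcp [ 0.4962 -0.3453  0.159 ] shift [ -1.2   6.  133. ] heading y -105.7 tilt [-0.001  0.004] t 1.75 q [-0.73  0.06  1.73  0.    1.36  1.11]
turn about tool z (rad) 0.004 then shift [ -1.15432158   5.9908195  133.0034442 ]
```

View pics/s1.png

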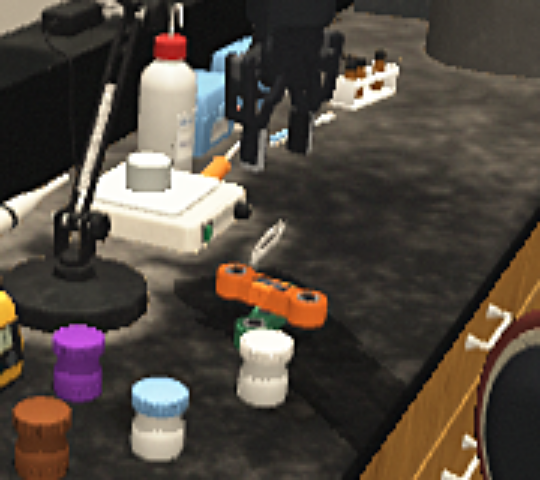

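The side crop shows the open gripper (fingers at 255,150 and 300,140) above the orange link at (270,295), which still lies across the green one. Now I'll descend.

```bash
python3 -m pendant '[[[-1,6,20],[0,0,0],0.6],[[0,0,25],[0,0,0],0.6],[[0,0,25],[0,0,0],0.6],[[0,0,25],[0,0,0],0.6],[[0,0,8],[0,0,0],0.6],[[0,0,0],[0,0,0],0.6],[[0,0,0],[0,0,0],0.6]]'
python3 -c "
from h import *
to((.4934,-.3502,.026),74.1)"
```

```text
t: 2.38
tool_pos: [0.4907, -0.356, 0.0589]
tool_rot: [3.111, -0.438, 0.0]
contact_force: [0.0, 0.1, 0.4]
opening: 0.0514
grip_force: 0.0
tcp [ 0.4907 -0.356   0.0589] shift [ 1.  -6.3 32.9] heading y -106.0 tilt [ 0. -0.] t 2.3833 q [-0.75  0.17  1.79 -0.    1.18  1.1 ]
turn about tool z (rad) -0.002 then shift [ 0.96572373 -6.29952514 32.91478836]
```

```bash
python3 -m pendant '[[[1,-6,0],[0,0,0],0.6],[[0,0,12],[0,0,0],0.6],[[0,0,12],[0,0,0],0.6],[[0,0,8],[0,0,0],0.6],[[0,0,0],[0,0,0],0.6],[[0,0,0],[0,0,0],0.6],[[0,0,0],[0,0,0],0.6]]'
python3 -c "
from h import *
to((.4934,-.3502,.026),74.1)
cv2.imwrite('pics/s2.png',cv2.resize(optics.get_image('side')[140:250,340:440],None,fx=6,fy=5)[:,:,::-1])"
```

```text
t: 2.97
tool_pos: [0.4935, -0.3498, 0.0262]
tool_rot: [-3.111, 0.437, 0.0]
contact_force: [-0.4, 0.5, 0.4]
opening: 0.0515
grip_force: 0.0
tcp [ 0.4935 -0.3498  0.0262] shift [-0.   0.4  0.2] heading y -106.0 tilt [-0.  0.] t 2.9667 q [-0.74  0.22  1.8  -0.    1.13  1.11]
turn about tool z (rad) -0.002 then shift [-0.01518483  0.40591839  0.15825023]
```

View pics/s2.png

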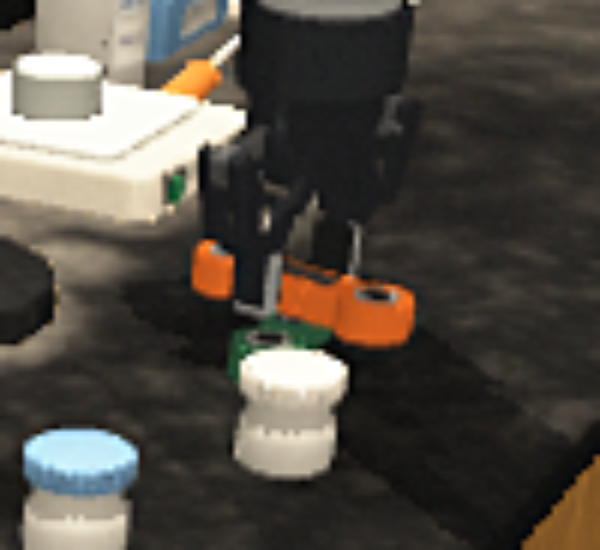

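The fingers straddle the orange web, with the near tip at crop (255,310), just above the green link. Close, then lift straight up.

```bash
python3 -m pendant '[[[0,0,0],[0,0,0],0.2],[[0,0,0],[0,0,0],0.1],[[0,0,0],[0,0,0],0.1],[[0,0,0],[0,0,0],0.1],[[0,0,0],[0,0,0],0.1]]' 40
python3 -m pendant '[[[0,0,-5],[0,0,0],0.1],[[0,0,-10],[0,0,0],0.1],[[0,0,-20],[0,0,0],0.1],[[0,0,-25],[0,0,0],0.1],[[0,0,-25],[0,0,0],0.1],[[0,0,-25],[0,0,0],0.1],[[0,0,0],[0,0,0],0.1],[[0,0,0],[0,0,0],0.1],[[0,0,0],[0,0,0],0.1]]'
python3 - <<'E'
from h import *
to((.40,-.20,.13),1.6)
im=optics.get_image("top")
print(blob(im,"top",(405,235,475,300),(55,60,40),(90,255,255),.022))
c=cv2.resize(im[220:320,380:480],None,fx=5,fy=5,interpolation=2); cv2.imwrite("pics/c2.png",c[:,:,::-1])
E
```

```text
t: 3.43
tool_pos: [0.494, -0.3502, 0.0271]
tool_rot: [3.11, -0.437, 0.002]
contact_force: [-0.1, 0.0, 2.4]
opening: 0.0233
grip_force: 39.9
t: 4.18
tool_pos: [0.493, -0.3492, 0.1354]
tool_rot: [-3.11, 0.437, 0.002]
contact_force: [-1.3, 0.6, -1.2]
opening: 0.023
grip_force: 39.5
tcp [ 0.493  -0.3492  0.1354] shift [-130.5 -117.8    5.6] heading y -106.0 tilt [-0.001  0.001] t 4.1833 q [-0.74  0.08  1.75  0.    1.31  1.11]
turn about tool z (rad) 1.264 then shift [-151.76511653   88.76860628    5.50594376]
(array([ 488.7, -321.5]), array([70.6, 36.4]), 89.4)
```

View pics/c2.png

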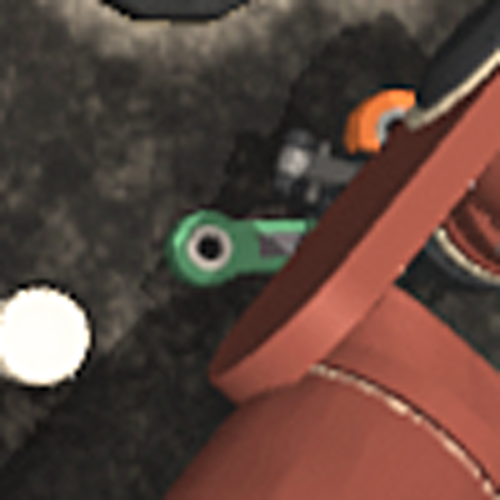

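The orange link is lifted, and the green boss is still at (421.5,269.3), so it hasn't moved. Next: pull inward, turn by −1.878 rad, which keeps joint 6 in range, and go to the orange cradle.

```bash
python3 -m pendant '[[[-32,-9,0],[0,0,0],0.1],[[-32,-9,0],[0,0,0],0.1],[[-32,-9,0],[0,0,0],0.1],[[-32,-9,0],[0,0,0],0.1],[[0,0,0],[0,0,-0.125],0.1],[[0,0,0],[0,0,-0.125],0.1],[[0,0,0],[0,0,-0.125],0.1],[[0,0,0],[0,0,-0.125],0.1],[[0,0,0],[0,0,-0.125],0.1],[[0,0,0],[0,0,-0.125],0.1],[[0,0,0],[0,0,-0.125],0.1],[[0,0,0],[0,0,-0.125],0.1]]'
python3 -m pendant '[[[0,0,0],[0,0,-0.125],0.1],[[0,0,0],[0,0,-0.125],0.1],[[0,0,0],[0,0,-0.125],0.1],[[0,0,0],[0,0,-0.125],0.1],[[0,0,0],[0,0,-0.125],0.1],[[0,0,0],[0,0,-0.125],0.1],[[0,0,0],[0,0,-0.125],0.1],[[0,0,0],[0,0,0],0.1],[[0,0,0],[0,0,0],0.1],[[0,0,0],[0,0,0],0.1]]'
python3 - <<'E'
from h import *
to((.42,.0795,.10),1.6)
im=optics.get_image("top"); f=lambda b,h1,h2:print(blob(im,"top",b,*h1,h2))
# inner floor of the cradles (grey) as a check on centres
for b,hi in (((225,275,300,315),.005),((130,275,210,320),.005)): f(b,((0,0,110),(180,60,220)),hi)
print(blob(im,"top",(405,235,475,300),(55,60,40),(90,255,255),.022))
E
```

```text
t: 5.23
tool_pos: [0.3794, -0.2789, 0.134]
tool_rot: [-2.933, -1.115, 0.003]
contact_force: [-0.0, -0.6, -1.4]
opening: 0.0229
grip_force: 39.5
t: 6.07
tool_pos: [0.3799, -0.2794, 0.1352]
tool_rot: [-2.195, -2.245, -0.0]
contact_force: [-0.5, 0.7, -1.3]
opening: 0.0233
grip_force: 39.5
tcp [ 0.3799 -0.2794  0.1352] shift [357.9  48.1  35.7] heading y 1.3 tilt [-0.001  0.001] t 6.0667 q [-0.79 -0.25  2.05  0.    1.33 -0.81]
turn about tool z (rad) -0.006 then shift [357.59732764  50.12139139  35.66312364]
(array([465.8,  86.4]), array([12.1, 84.4]), -89.3)
(array([410.4, 336. ]), array([43.7, 63.9]), -86.5)
(array([ 492.8, -347. ]), array([ 36.3, 122.3]), -87.6)
```

```bash
python3 -m pendant '[[[20,3,0],[0,0,0],0.1],[[36,5,0],[0,0,0],0.1],[[36,5,0],[0,0,0],0.1],[[36,5,0],[0,0,0],0.1],[[36,5,0],[0,0,0],0.1],[[36,5,0],[0,0,0],0.1],[[36,5,0],[0,0,0],0.1],[[36,5,0],[0,0,0],0.1],[[36,5,0],[0,0,0],0.1],[[32,4,0],[0,0,0],0.1],[[18,1,0],[0,0,0],0.1]]'
python3 -m pendant '[[[0,0,15],[0,0,0],0.1],[[0,0,20],[0,0,0],0.1],[[0,0,25],[0,0,0],0.1],[[0,0,20],[0,0,0],0.1],[[0,0,15],[0,0,0],0.1],[[0,0,0],[0,0,0],0.1],[[0,0,0],[0,0,0],0.1],[[0,0,0],[0,0,0],0.1]]'
python3 - <<'E'
from h import *
to((.42,.0795,.0115),1.6)
cv2.imwrite('pics/s3.png',cv2.resize(optics.get_image('side')[210:340,270:420],None,fx=4,fy=4)[:,:,::-1])
E
```

```text
t: 7.03
tool_pos: [0.4193, 0.0821, 0.1364]
tool_rot: [-2.192, -2.25, -0.002]
contact_force: [0.3, -0.2, -0.6]
opening: 0.023
grip_force: 39.5
t: 7.7
tool_pos: [0.4202, 0.0792, 0.0423]
tool_rot: [2.194, 2.248, 0.002]
contact_force: [0.2, 0.8, -1.2]
opening: 0.0226
grip_force: 39.5
tcp [0.4202 0.0792 0.0423] shift [ 0.3 -0.3 30.8] heading y 1.4 tilt [0.002 0.   ] t 7.7 q [ 0.01 -0.24  2.22 -0.    1.16 -0.01]
turn about tool z (rad) -0.004 then shift [ 0.33154475 -0.26996918 30.82623953]
```

View pics/s3.png

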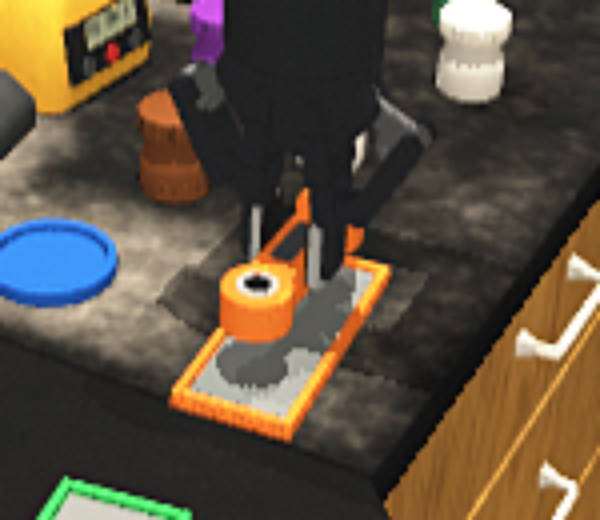

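The held orange link, with its near boss at crop (258,300), hangs squarely over the orange cradle. Lower, release and rise.

```bash
python3 -m pendant '[[[0,0,12],[0,0,0],0.1],[[0,0,10],[0,0,0],0.1],[[0,0,6],[0,0,0],0.1],[[0,0,3],[0,0,0],0.1],[[0,0,0],[0,0,0],0.1],[[0,0,0],[0,0,0],0.1],[[0,0,0],[0,0,0],0.1]]'
python3 -c "
from h import *
to((.42,.0795,.0105),1.6)"
```

```text
t: 8.33
tool_pos: [0.4197, 0.0792, 0.0105]
tool_rot: [2.193, 2.249, 0.001]
contact_force: [0.0, 0.3, -0.6]
opening: 0.0228
grip_force: 39.6
tcp [0.4197 0.0792 0.0105] shift [ 0.3  0.3 -0. ] heading y 1.4 tilt [0. 0.] t 8.3333 q [ 0.01 -0.18  2.23  0.    1.09 -0.01]
turn about tool z (rad) -0.003 then shift [ 0.30487578  0.3398778  -0.0091785 ]
```

```bash
python3 -m pendant '[[[0,0,0],[0,0,0],0.45],[[0,0,0],[0,0,0],0.45],[[0,0,-2],[0,0,0],0.45],[[0,0,-10],[0,0,0],0.5],[[0,0,-25],[0,0,0],0.5],[[0,0,-35],[0,0,0],0.5],[[0,0,-35],[0,0,0],0.6],[[0,0,-15],[0,0,0],0.6],[[0,0,0],[0,0,0],0.6],[[0,0,0],[0,0,0],0.6]]'
python3 - <<'E'
from h import *
to((.38,-.28,.13),2.5);to((.4925,-.3475,.13),2.5)
cv2.imwrite('pics/s4.png',cv2.resize(optics.get_image('side')[210:340,270:420],None,fx=4,fy=4)[:,:,::-1])
E
```

```text
t: 9.17
tool_pos: [0.4204, 0.0792, 0.1342]
tool_rot: [2.192, 2.247, 0.004]
contact_force: [-0.3, 0.6, 0.0]
opening: 0.0515
grip_force: 0.0
tcp [0.4204 0.0792 0.1342] shift [-358.1  -49.4    4.1] heading y 1.4 tilt [0.004 0.   ] t 9.1667 q [ 0.01 -0.37  2.16 -0.    1.36 -0.01]
turn about tool z (rad) -0.019 then shift [-357.08642255  -56.08513051    4.06510933]
tcp [0.4204 0.0792 0.1342] shift [-428.4   61.3    4.5] heading y 1.4 tilt [0.004 0.   ] t 9.1667 q [ 0.01 -0.37  2.16 -0.    1.36 -0.01]
turn about tool z (rad) -0.019 then shift [-429.42932792   53.36271894    4.48019257]
```

View pics/s4.png

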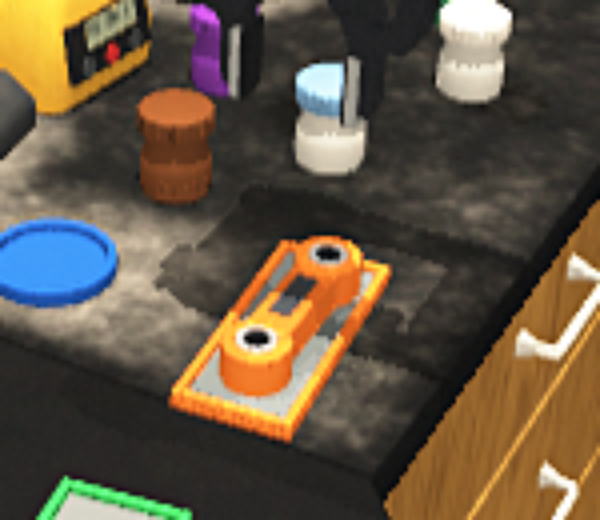

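The orange link lies flat inside its cradle, with bosses at crop (256,340) and (328,255). On to the green link.

```bash
python3 -m pendant '[[[-20,-3,0],[0,0,-0.019],0.6],[[-36,-5,0],[0,0,0],0.6],[[-36,-5,0],[0,0,0],0.6],[[-36,-5,0],[0,0,0],0.6],[[-36,-5,0],[0,0,0],0.6],[[-36,-5,0],[0,0,0],0.6],[[-36,-5,0],[0,0,0],0.6],[[-36,-5,0],[0,0,0],0.6],[[-36,-5,0],[0,0,0],0.6],[[-36,-5,0],[0,0,0],0.6],[[-14,-5,0],[0,0,0],0.6]]'
python3 -m pendant '[[[-18,27,0],[0,0,0],0.6],[[-18,27,0],[0,0,0],0.6],[[-18,27,0],[0,0,0],0.6],[[-18,27,0],[0,0,0],0.6],[[0,0,20],[0,0,0],0.6],[[0,0,30],[0,0,0],0.6],[[0,0,25],[0,0,0],0.6],[[0,0,10],[0,0,0],0.6],[[0,0,0],[0,0,0],0.6],[[0,0,0],[0,0,0],0.6],[[0,0,0],[0,0,0],0.6]]'
python3 -c "
from h import *
to((.4925,-.3475,.0055),2.5)"
```

```text
t: 10.13
tool_pos: [0.3804, -0.2836, 0.1305]
tool_rot: [-2.174, -2.264, 0.001]
contact_force: [0.2, -0.1, 1.1]
opening: 0.0513
grip_force: 0.0
t: 11.05
tool_pos: [0.4936, -0.3485, 0.0486]
tool_rot: [2.171, 2.268, 0.0]
contact_force: [0.3, -0.4, 0.4]
opening: 0.0511
grip_force: 0.0
tcp [ 0.4936 -0.3485  0.0486] shift [ 1.1 -1.1 43.1] heading y 2.5 tilt [ 0.001 -0.001] t 11.05 q [-0.74  0.18  1.8   0.    1.16 -0.78]
turn about tool z (rad) 0.0 then shift [ 1.12448079 -1.08078357 43.14029343]
```

```bash
python3 -m pendant '[[[1,-1,14],[0,0,0],0.6],[[0,0,14],[0,0,0],0.6],[[0,0,10],[0,0,0],0.6],[[0,0,5],[0,0,0],0.6],[[0,0,0],[0,0,0],0.6],[[0,0,0],[0,0,0],0.6],[[0,0,0],[0,0,0],0.2],[[0,0,0],[0,0,0],0.1],[[0,0,0],[0,0,0],0.1],[[0,0,0],[0,0,0],0.1],[[0,0,0],[0,0,0],0.1]]' 40
python3 -m pendant '[[[0,0,-5],[0,0,0],0.1],[[0,0,-15],[0,0,0],0.1],[[0,0,-25],[0,0,0],0.1],[[0,0,-35],[0,0,0],0.1],[[0,0,-35],[0,0,0],0.1],[[0,0,-15],[0,0,0],0.1],[[0,0,0],[0,0,0],0.1],[[0,0,0],[0,0,0],0.1]]'
python3 -c "
from h import *
to((.38,-.28,.135),9.1);to((.416,.30,.135),9.1)"
```

```text
t: 11.97
tool_pos: [0.4925, -0.3475, 0.0052]
tool_rot: [2.171, 2.268, 0.0]
contact_force: [-0.7, -0.3, 3.3]
opening: 0.0231
grip_force: 41.0
t: 12.63
tool_pos: [0.4921, -0.3471, 0.1349]
tool_rot: [2.171, 2.269, 0.0]
contact_force: [-0.0, 0.4, -2.1]
opening: 0.023
grip_force: 40.6
tcp [ 0.4921 -0.3471  0.1349] shift [  72.  -109.    -0.3] heading y 2.5 tilt [ 0.001 -0.001] t 12.6333 q [-0.74  0.08  1.75  0.    1.31 -0.78]
turn about tool z (rad) -0.115 then shift [  83.96967034 -100.06069055   -0.30323203]
tcp [ 0.4921 -0.3471  0.1349] shift [649.8 -47.5  -0.8] heading y 2.5 tilt [ 0.001 -0.001] t 12.6333 q [-0.74  0.08  1.75  0.    1.31 -0.78]
turn about tool z (rad) -0.115 then shift [650.97584509  27.21781559  -0.72709794]
```

```bash
python3 -m pendant '[[[18,-27,0],[0,0,0],0.1],[[18,-27,0],[0,0,0],0.1],[[18,-27,0],[0,0,0],0.1],[[18,-28,0],[0,0,0],0.1],[[20,2,0],[0,0,0],0.1],[[36,4,0],[0,0,0],0.1],[[36,4,0],[0,0,0],0.1],[[36,4,0],[0,0,0],0.1],[[36,4,0],[0,0,0],0.1],[[36,4,0],[0,0,0],0.1],[[36,4,0],[0,0,0],0.1],[[36,4,0],[0,0,0],0.1]]'
python3 -m pendant '[[[36,4,0],[0,0,0],0.1],[[36,4,0],[0,0,0],0.1],[[36,4,0],[0,0,0],0.1],[[36,4,0],[0,0,0],0.1],[[36,4,0],[0,0,0],0.1],[[36,4,0],[0,0,0],0.1],[[36,4,0],[0,0,0],0.1],[[36,4,0],[0,0,0],0.1],[[18,3,0],[0,0,-0.115],0.1],[[0,0,0],[0,0,0],0.1],[[0,0,0],[0,0,0],0.1],[[0,0,0],[0,0,0],0.1]]'
python3 -c "
from h import *
to((.416,.30,.011),9.1)"
```

```text
t: 13.63
tool_pos: [0.3957, -0.0048, 0.1313]
tool_rot: [-2.17, -2.266, 0.004]
contact_force: [-0.2, -0.8, -1.2]
opening: 0.023
grip_force: 40.6
t: 14.63
tool_pos: [0.418, 0.2993, 0.1319]
tool_rot: [-2.039, -2.389, 0.007]
contact_force: [-0.2, -0.4, -0.2]
opening: 0.0228
grip_force: 40.6
tcp [0.418  0.2993 0.1319] shift [  1.2  -1.4 121. ] heading y 9.0 tilt [-0.004 -0.002] t 14.6333 q [ 0.48 -0.13  1.96 -0.    1.31  0.32]
turn about tool z (rad) -0.001 then shift [  1.22373107  -1.37053811 120.95469916]
```

```bash
python3 -m pendant '[[[0,-1,20],[0,0,0],0.1],[[0,0,30],[0,0,0],0.1],[[0,0,25],[0,0,0],0.1],[[0,0,15],[0,0,0],0.1],[[0,0,0],[0,0,0],0.1],[[0,0,0],[0,0,0],0.1],[[0,0,0],[0,0,0],0.1]]'
python3 - <<'E'
from h import *
to((.416,.30,.0105),9.1)
cv2.imwrite('pics/s5.png',cv2.resize(optics.get_image('side')[280:420,200:400],None,fx=4,fy=4)[:,:,::-1])
E
```

```text
t: 15.22
tool_pos: [0.4191, 0.2999, 0.0453]
tool_rot: [2.039, 2.389, 0.002]
contact_force: [0.7, 0.1, -1.2]
opening: 0.0228
grip_force: 40.6
tcp [0.4191 0.2999 0.0453] shift [ 0.6 -3.1 34.8] heading y 9.0 tilt [0.001 0.001] t 15.2167 q [ 0.48 -0.01  2.01 -0.    1.14  0.32]
turn about tool z (rad) -0.001 then shift [ 0.56678498 -3.12031126 34.8059196 ]
```

View pics/s5.png

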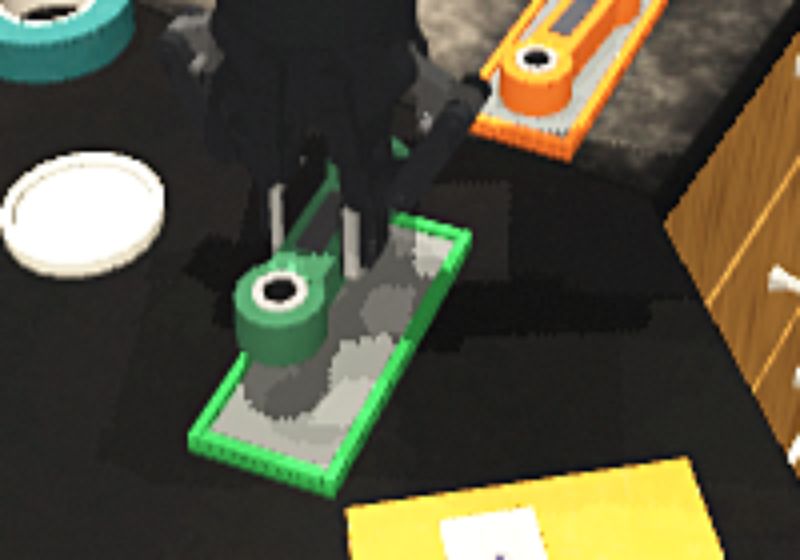

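The green link, with its near boss at crop (280,305), hangs over the green cradle and is aligned with it. Lower and release.

```bash
python3 -m pendant '[[[1,-3,12],[0,0,0],0.1],[[0,0,12],[0,0,0],0.1],[[0,0,7],[0,0,0],0.1],[[0,0,3],[0,0,0],0.1],[[0,0,0],[0,0,0],0.1],[[0,0,0],[0,0,0],0.1],[[0,0,0],[0,0,0],0.1],[[0,0,0],[0,0,0],0.45],[[0,0,0],[0,0,0],0.45],[[0,0,0],[0,0,0],0.45]]'
python3 -m pendant '[[[0,0,-3],[0,0,0],0.45],[[0,0,-12],[0,0,0],0.5],[[0,0,-25],[0,0,0],0.7],[[0,0,-35],[0,0,0],0.8],[[0,0,-35],[0,0,0],0.8],[[0,0,-15],[0,0,0],0.8],[[0,0,0],[0,0,0],0.8],[[0,0,0],[0,0,0],0.8]]'
python3 - <<'E'
from h import *
to((.4834,-.0933,.13),9)
im=optics.get_image("side")
cv2.imwrite('pics/s6.png',cv2.resize(im[230:420,200:400],None,fx=3,fy=3)[:,:,::-1])
E
```

```text
t: 16.1
tool_pos: [0.4153, 0.3009, 0.0101]
tool_rot: [2.038, 2.391, 0.001]
contact_force: [-0.0, -0.2, -0.2]
opening: 0.0385
grip_force: 0.0
t: 16.77
tool_pos: [0.4162, 0.3013, 0.1375]
tool_rot: [2.037, 2.39, 0.006]
contact_force: [-0.3, -1.1, -0.7]
opening: 0.0683
grip_force: 0.0
tcp [0.4162 0.3013 0.1375] shift [-400.3    3.8    7. ] heading y 9.1 tilt [0.004 0.002] t 16.7667 q [ 0.48 -0.14  1.96 -0.    1.32  0.32]
turn about tool z (rad) 0.002 then shift [-400.26926158    4.62758549    7.00170419]
```

View pics/s6.png

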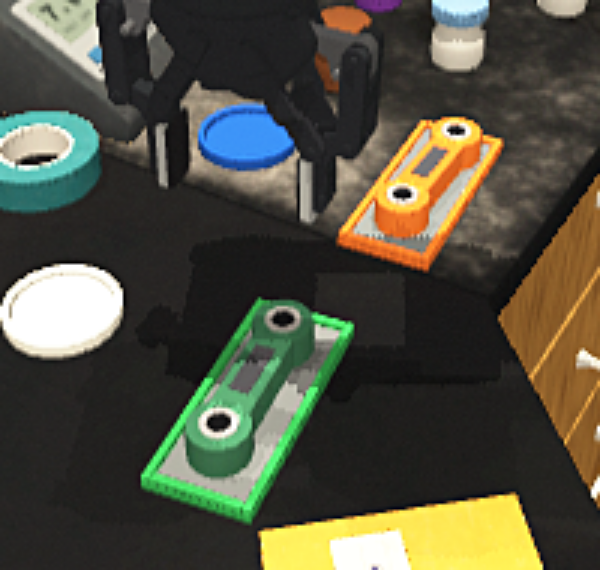

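Both links lie flat in their own cradles: green bosses at crop (219,423) and (283,318), orange at (402,193) and (456,130). I'll check their centring from the top once the arm is clear. Now the blue jar.

```bash
python3 -m pendant '[[[-20,0,0],[0,0,0],0.8],[[-36,0,0],[0,0,0],0.8],[[-36,0,0],[0,0,0],0.8],[[-36,0,0],[0,0,0],0.8],[[-36,0,0],[0,0,0],0.8],[[-36,0,0],[0,0,0],0.8],[[-36,1,0],[0,0,0],0.8],[[-36,1,0],[0,0,0],0.8],[[-36,1,0],[0,0,0],0.8],[[-36,1,0],[0,0,0],0.8],[[-36,0,0],[0,0,0],0.8],[[-20,0,0],[0,0,0],0.8]]'
python3 -m pendant '[[[0,0,20],[0,0,0],0.8],[[0,0,20],[0,0,0],0.8],[[0,0,10],[0,0,0],0.8],[[0,0,0],[0,0,0],0.8],[[0,0,0],[0,0,0],0.8]]'
python3 - <<'E'
from h import *
to((.4834,-.0933,.032),9)
im=optics.get_image("top")
print(blob(im,"top",(225,275,300,315),(8,120,150),(22,255,255),.009),blob(im,"top",(130,275,210,320),(50,120,100),(85,255,255),.009))
cv2.imwrite('pics/t7.png',cv2.resize(im[210:330,120:320],None,fx=4,fy=4,interpolation=2)[:,:,::-1])
E
```

```text
t: 17.82
tool_pos: [0.4814, -0.0963, 0.1333]
tool_rot: [-2.039, -2.386, 0.003]
contact_force: [0.6, 0.4, 0.3]
opening: 0.0683
grip_force: 0.0
t: 18.23
tool_pos: [0.4813, -0.0929, 0.0838]
tool_rot: [-2.035, -2.389, 0.002]
contact_force: [1.2, -0.8, 0.9]
opening: 0.0685
grip_force: 0.0
tcp [ 0.4813 -0.0929  0.0838] shift [-0.8  2.2 51.8] heading y 9.1 tilt [-0.003  0.001] t 18.2333 q [-0.34 -0.13  2.05  0.    1.23 -0.5 ]
turn about tool z (rad) 0.002 then shift [-0.83401297  2.15914756 51.76966918]
(array([419.3,  79.1]), array([ 62.1, 149. ]), -89.1) (array([415.9, 299.5]), array([ 63.7, 147.5]), -80.9)
```

View pics/t7.png

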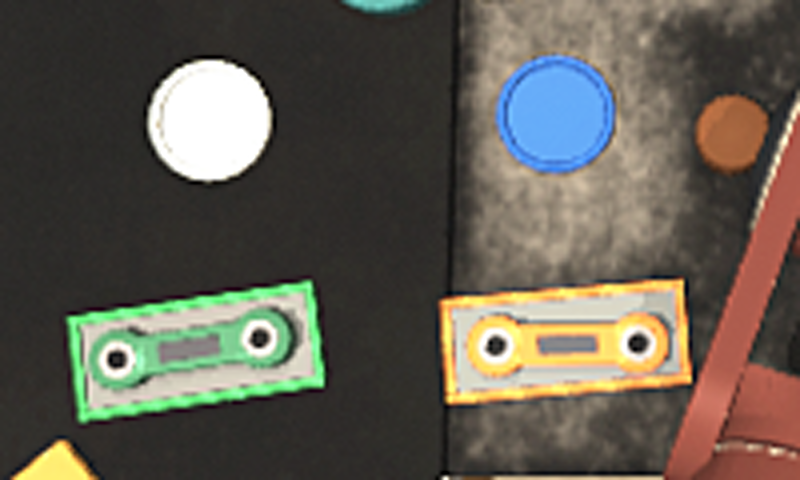

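From the top both links are centred in their cradles: green link (188,349) against cradle (196,351), orange (567,345) against (565,342). Descend on the blue jar.

```bash
python3 -m pendant '[[[-1,2,12],[0,0,0],0.8],[[0,0,15],[0,0,0],0.8],[[0,0,16],[0,0,0],0.8],[[0,0,10],[0,0,0],0.8],[[0,0,5],[0,0,0],0.8],[[0,0,0],[0,0,0],0.8],[[0,0,0],[0,0,0],0.8],[[0,0,0],[0,0,0],0.8]]'
python3 - <<'E'
from h import *
to((.4834,-.0933,.026),9)
cv2.imwrite('pics/s8.png',cv2.resize(optics.get_image('side')[170:270,300:420],None,fx=5,fy=5)[:,:,::-1])
E
```

```text
t: 18.95
tool_pos: [0.4855, -0.0944, 0.0283]
tool_rot: [2.037, 2.39, 0.001]
contact_force: [-0.5, -0.5, -0.8]
opening: 0.0682
grip_force: 0.0
tcp [ 0.4855 -0.0944  0.0283] shift [ 1.4 -1.9  2.3] heading y 9.1 tilt [ 0.002 -0.001] t 18.95 q [-0.34 -0.04  2.07  0.    1.11 -0.5 ]
turn about tool z (rad) 0.002 then shift [ 1.43376656 -1.90393652  2.27690967]
```

View pics/s8.png

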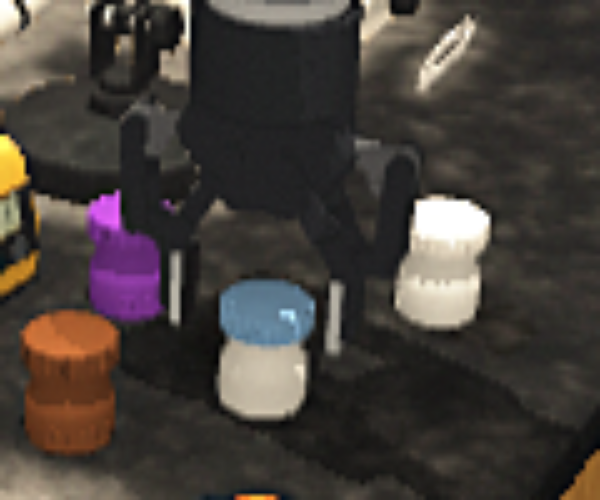

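The fingers, at crop (175,290) and (335,310), straddle the blue-capped jar at (265,350). Nudge, grip and lift.

```bash
python3 -m pendant '[[[1,-2,2],[0,0,0],0.8],[[0,0,0],[0,0,0],0.8],[[0,0,0],[0,0,0],0.6],[[0,0,0],[0,0,0],0.5],[[0,0,0],[0,0,0],0.35],[[0,0,0],[0,0,0],0.35],[[0,0,0],[0,0,0],0.35],[[0,0,0],[0,0,0],0.35]]' 30
python3 -m pendant '[[[0,0,-5],[0,0,0],0.35],[[0,0,-15],[0,0,0],0.35],[[0,0,-25],[0,0,0],0.35],[[0,0,-35],[0,0,0],0.35],[[0,0,-20],[0,0,0],0.35],[[0,0,0],[0,0,0],0.35],[[0,0,0],[0,0,0],0.35],[[0,0,0],[0,0,0],0.35]]'
python3 - <<'E'
from h import *
to((.5616,.0893,.03),9)
E
```

```text
t: 19.67
tool_pos: [0.4827, -0.0936, 0.0256]
tool_rot: [2.038, 2.391, -0.0]
contact_force: [-0.7, 0.8, 2.9]
opening: 0.0431
grip_force: 30.5
t: 20.33
tool_pos: [0.4817, -0.0932, 0.1241]
tool_rot: [-2.037, -2.39, 0.001]
contact_force: [-0.2, -0.5, -0.3]
opening: 0.0432
grip_force: 30.6
tcp [ 0.4817 -0.0932  0.1241] shift [167.5 107.9  94.1] heading y 9.1 tilt [-0.002  0.001] t 20.3333 q [-0.34 -0.18  2.02  0.    1.3  -0.5 ]
turn about tool z (rad) 0.002 then shift [167.69439694 107.57695816  94.1248422 ]
```

```bash
python3 -m pendant '[[[17,11,0],[0,0,0],0.35],[[32,20,0],[0,0,0],0.35],[[35,22,0],[0,0,0],0.35],[[35,22,0],[0,0,0],0.35],[[31,21,0],[0,0,0],0.35],[[17,12,0],[0,0,0],0.35],[[0,0,0],[0,0,0],0.35],[[0,0,25],[0,0,0],0.35],[[0,0,25],[0,0,0],0.35],[[0,0,10],[0,0,0],0.35],[[0,0,0],[0,0,0],0.35],[[0,0,0],[0,0,0],0.35]]'
python3 -m pendant '[[[0,0,0],[0,0,0],0.35]]'
python3 - <<'E'
from h import *
to((.5616,.0893,.03),9)
E
```

```text
t: 21.33
tool_pos: [0.5615, 0.0879, 0.0639]
tool_rot: [-2.037, -2.388, 0.003]
contact_force: [0.0, -0.5, 0.6]
opening: 0.0432
grip_force: 30.7
t: 21.42
tool_pos: [0.5633, 0.0881, 0.0662]
tool_rot: [2.038, 2.39, 0.001]
contact_force: [0.2, 0.6, 0.2]
opening: 0.0433
grip_force: 30.7
tcp [0.5633 0.0881 0.0662] shift [ 1.5 -1.5 36.2] heading y 9.1 tilt [ 0.001 -0.   ] t 21.4167 q [ 0.02  0.08  1.87 -0.    1.19 -0.13]
turn about tool z (rad) 0.001 then shift [ 1.48789709 -1.48090033 36.19714738]
```

```bash
python3 -m pendant '[[[1,-1,12],[0,0,0],0.35],[[0,0,12],[0,0,0],0.35],[[0,0,7],[0,0,0],0.35],[[0,0,4],[0,0,0],0.35],[[0,0,0],[0,0,0],0.35],[[0,0,0],[0,0,0],0.35],[[0,0,0],[0,0,0],0.35]]'
python3 - <<'E'
from h import *
to((.5616,.0893,.03),9)
E
```

```text
t: 22.0
tool_pos: [0.5614, 0.0893, 0.0299]
tool_rot: [-2.038, -2.391, 0.0]
contact_force: [0.6, 0.3, 0.3]
opening: 0.0427
grip_force: 30.7
tcp [0.5614 0.0893 0.0299] shift [-0.1  0.2 -0.1] heading y 9.1 tilt [-0. -0.] t 22.0 q [ 0.03  0.13  1.89  0.    1.12 -0.13]
turn about tool z (rad) 0.002 then shift [-0.06678818  0.16201412 -0.06453218]
```

```bash
python3 -m pendant '[[[0,0,0],[0,0,0],0.6],[[0,0,0],[0,0,0],0.7],[[0,0,0],[0,0,0],0.75],[[0,0,-5],[0,0,0],0.75],[[0,0,-20],[0,0,0],0.75],[[0,0,-35],[0,0,0],0.75],[[0,0,-35],[0,0,0],0.75],[[0,0,-10],[0,0,0],0.8],[[0,0,0],[0,0,0],0.8],[[0,0,0],[0,0,0],0.8]]'
python3 - <<'E'
from h import *
to((.4451,-.2188,.026),9)
im=optics.get_image("side")
cv2.imwrite('pics/s9.png',cv2.resize(im[220:320,230:380],None,fx=4,fy=4)[:,:,::-1])
E
```

```text
t: 22.83
tool_pos: [0.5619, 0.0893, 0.1359]
tool_rot: [2.037, 2.39, 0.002]
contact_force: [0.1, 0.3, -0.5]
opening: 0.0684
grip_force: 0.0
tcp [0.5619 0.0893 0.1359] shift [-285.7 -164.2  109.7] heading y 9.1 tilt [0.001 0.   ] t 22.8333 q [ 0.03 -0.    1.83 -0.    1.31 -0.13]
turn about tool z (rad) 0.002 then shift [-286.0284301  -163.68271643  109.6864016 ]
```

View pics/s9.png

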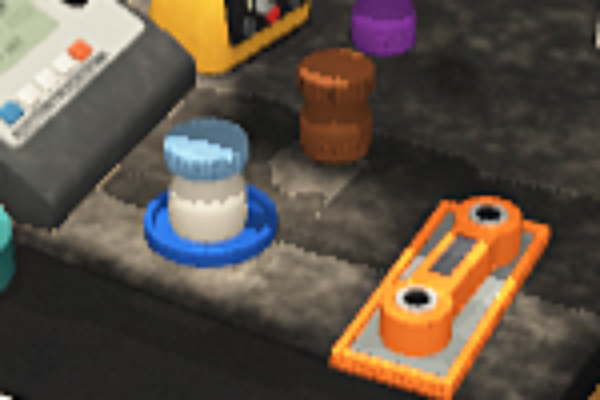

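The blue jar stands centred in the blue ring, at crop (208,190). Now the white jar.

```bash
python3 -m pendant '[[[-16,-9,0],[0,0,0],0.8],[[-30,-17,0],[0,0,0],0.8],[[-32,-19,0],[0,0,0],0.8],[[-32,-19,0],[0,0,0],0.8],[[-32,-19,0],[0,0,0],0.8],[[-32,-18,0],[0,0,0],0.8],[[-32,-18,0],[0,0,0],0.8],[[-32,-18,0],[0,0,0],0.8],[[-30,-17,0],[0,0,0],0.8],[[-18,-10,0],[0,0,0],0.8],[[0,0,20],[0,0,0],0.8],[[0,0,25],[0,0,0],0.8]]'
python3 -m pendant '[[[0,0,0],[0,0,0],0.8],[[0,0,0],[0,0,0],0.8],[[0,0,0],[0,0,0],0.8]]'
python3 - <<'E'
from h import *
to((.4451,-.2188,.026),9)
E
```

```text
t: 23.88
tool_pos: [0.4447, -0.2207, 0.0897]
tool_rot: [2.041, 2.387, 0.0]
contact_force: [-0.0, 1.1, 0.2]
opening: 0.0682
grip_force: 0.0
t: 24.13
tool_pos: [0.4446, -0.2185, 0.0897]
tool_rot: [-2.036, -2.39, 0.0]
contact_force: [0.9, -0.5, 0.1]
opening: 0.0685
grip_force: 0.0
tcp [ 0.4446 -0.2185  0.0897] shift [-0.4  0.6 63.7] heading y 9.1 tilt [-0.001  0.001] t 24.1333 q [-0.61 -0.13  2.03  0.    1.24 -0.77]
turn about tool z (rad) 0.002 then shift [-0.42776336  0.58177951 63.73890129]
```

```bash
python3 -m pendant '[[[0,0,15],[0,0,0],0.8],[[0,0,18],[0,0,0],0.8],[[0,0,16],[0,0,0],0.8],[[0,0,10],[0,0,0],0.8],[[0,0,5],[0,0,0],0.8],[[0,0,0],[0,0,0],0.8],[[0,0,0],[0,0,0],0.8],[[0,0,0],[0,0,0],0.6],[[0,0,0],[0,0,0],0.5],[[0,0,0],[0,0,0],0.35],[[0,0,0],[0,0,0],0.35],[[0,0,0],[0,0,0],0.35]]' 30
python3 -m pendant '[[[0,0,0],[0,0,0],0.35],[[0,0,-5],[0,0,0],0.35],[[0,0,-15],[0,0,0],0.35],[[0,0,-25],[0,0,0],0.35],[[0,0,-35],[0,0,0],0.35],[[0,0,-25],[0,0,0],0.35],[[0,0,0],[0,0,0],0.35],[[0,0,0],[0,0,0],0.35]]'
python3 - <<'E'
from h import *
to((.38,0,.13),9);to((.5552,.2967,.03),9)
E
```

```text
t: 25.13
tool_pos: [0.4458, -0.2197, 0.0277]
tool_rot: [2.037, 2.389, 0.0]
contact_force: [-1.8, 0.2, 5.8]
opening: 0.0429
grip_force: 30.4
t: 25.8
tool_pos: [0.4458, -0.2197, 0.1331]
tool_rot: [2.036, 2.388, 0.001]
contact_force: [0.3, 0.1, -1.1]
opening: 0.0428
grip_force: 30.8
tcp [ 0.4458 -0.2197  0.1331] shift [227.3 -30.2   2.5] heading y 9.1 tilt [ 0.003 -0.002] t 25.8 q [-0.61 -0.18  2.    0.    1.31 -0.77]
turn about tool z (rad) 0.002 then shift [227.25509314 -30.67465873   2.45015728]
tcp [ 0.4458 -0.2197  0.1331] shift [492.8 189.4 102.4] heading y 9.1 tilt [ 0.003 -0.002] t 25.8 q [-0.61 -0.18  2.    0.    1.31 -0.77]
turn about tool z (rad) 0.002 then shift [493.15826279 188.49837468 102.37320666]
```

```bash
python3 -m pendant '[[[20,0,0],[0,0,0],0.35],[[36,0,0],[0,0,0],0.35],[[37,0,0],[0,0,0],0.35],[[37,0,0],[0,0,0],0.35],[[37,0,0],[0,0,0],0.35],[[37,0,0],[0,0,0],0.35],[[37,0,0],[0,0,0],0.35],[[36,0,0],[0,0,0],0.35]]'
python3 -m pendant '[[[27,23,0],[0,0,0],0.35],[[27,24,0],[0,0,0],0.35],[[28,24,0],[0,0,0],0.35],[[28,24,0],[0,0,0],0.35],[[28,24,0],[0,0,0],0.35],[[28,24,0],[0,0,0],0.35],[[28,24,0],[0,0,0],0.35],[[22,22,0],[0,0,0],0.35],[[0,0,25],[0,0,0],0.35],[[0,0,30],[0,0,0],0.35],[[0,0,10],[0,0,0],0.35],[[0,0,0],[0,0,0],0.35]]'
python3 -m pendant '[[[0,0,0],[0,0,0],0.35],[[0,0,0],[0,0,0],0.35]]'
python3 - <<'E'
from h import *
to((.5552,.2967,.031),9)
E
```

```text
t: 26.47
tool_pos: [0.3988, 0.0562, 0.1289]
tool_rot: [-2.037, -2.388, 0.003]
contact_force: [0.7, 0.6, -0.7]
opening: 0.0428
grip_force: 30.7
t: 27.47
tool_pos: [0.549, 0.2959, 0.0597]
tool_rot: [-2.034, -2.387, 0.017]
contact_force: [0.3, -0.2, -0.6]
opening: 0.0427
grip_force: 31.0
t: 27.63
tool_pos: [0.554, 0.2976, 0.0673]
tool_rot: [2.038, 2.39, 0.002]
contact_force: [-0.2, 0.2, -0.8]
opening: 0.043
grip_force: 31.0
tcp [0.554  0.2976 0.0673] shift [-1.1  1.  36.3] heading y 9.1 tilt [0.001 0.   ] t 27.6333 q [0.37 0.21 1.73 0.   1.2  0.22]
turn about tool z (rad) 0.001 then shift [-1.07028055  0.99974878 36.33433551]
```

```bash
python3 -m pendant '[[[-1,1,12],[0,0,0],0.35],[[0,0,12],[0,0,0],0.35],[[0,0,8],[0,0,0],0.35],[[0,0,4],[0,0,0],0.35],[[0,0,0],[0,0,0],0.35],[[0,0,0],[0,0,0],0.35],[[0,0,0],[0,0,0],0.35]]'
python3 - <<'E'
from h import *
to((.5552,.2967,.031),9)
E
```

```text
t: 28.22
tool_pos: [0.5542, 0.2966, 0.0312]
tool_rot: [-2.037, -2.39, 0.003]
contact_force: [-4.7, -2.6, 8.1]
opening: 0.0428
grip_force: 31.8
tcp [0.5542 0.2966 0.0312] shift [-0.1  1.   0.2] heading y 9.1 tilt [-0.002 -0.001] t 28.2167 q [ 0.37  0.26  1.74 -0.    1.15  0.21]
turn about tool z (rad) 0.002 then shift [-0.06571932  0.99782101  0.24266127]
```

There is an 8 N contact, so I'll look before releasing.

Run:
```python
from h import *
cv2.imwrite('pics/s10.png',cv2.resize(optics.get_image('side')[270:370,170:290],None,fx=5,fy=5)[:,:,::-1])
```

```text
(no output)
```

View pics/s10.png

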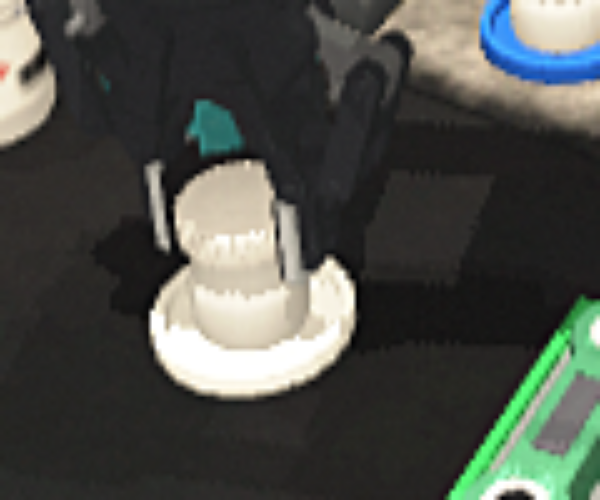

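The jar is inside the ring, standing on its floor at crop (250,320), so the force is floor contact. Release, rise and check everything.

```bash
python3 -m pendant '[[[0,0,-1],[0,0,0],0.35],[[0,0,0],[0,0,0],0.6],[[0,0,0],[0,0,0],0.7],[[0,0,0],[0,0,0],0.75],[[0,0,-5],[0,0,0],0.75],[[0,0,-20],[0,0,0],0.75],[[0,0,-35],[0,0,0],0.75],[[0,0,-35],[0,0,0],0.75],[[0,0,-30],[0,0,0],0.8],[[0,0,0],[0,0,0],0.8],[[0,0,0],[0,0,0],0.8]]'
python3 -m pendant '[[[-20,-10,-20],[0,0,0],0.8],[[-36,-20,-20],[0,0,0],0.8],[[-36,-20,0],[0,0,0],0.8],[[-36,-20,0],[0,0,0],0.8],[[-36,0,0],[0,0,0],0.8],[[-36,0,0],[0,0,0],0.8],[[-36,0,0],[0,0,0],0.8],[[-36,0,0],[0,0,0],0.8],[[-36,0,0],[0,0,0],0.8],[[-36,0,0],[0,0,0],0.8],[[0,0,0],[0,0,0],0.8],[[0,0,0],[0,0,0],0.8]]'
python3 - <<'E'
from h import *
t=optics.get_image("top")[170:340,110:350]; s=optics.get_image("side")[200:420,170:400]
a=cv2.resize(t,(600,425)); b=cv2.resize(s,(444,425))
cv2.imwrite('pics/f1.png',cv2.resize(np.hstack([a,b]),(800,326))[:,:,::-1])
T=optics.get_image("top")
print("bcap",blob(T,"top",(240,215,285,262),(95,40,170),(108,160,255),.058))
E
```

```text
t: 29.18
tool_pos: [0.5564, 0.2976, 0.16]
tool_rot: [2.036, 2.389, 0.009]
contact_force: [0.6, -0.5, -0.4]
opening: 0.0686
grip_force: 0.0
t: 30.18
tool_pos: [0.5404, -0.0517, 0.1927]
tool_rot: [-2.04, -2.385, 0.002]
contact_force: [-0.5, 0.2, 0.8]
opening: 0.068
grip_force: 0.0
bcap (array([557.1,  87.7]), array([59.1, 48.9]), 27.6)
```

View pics/f1.png

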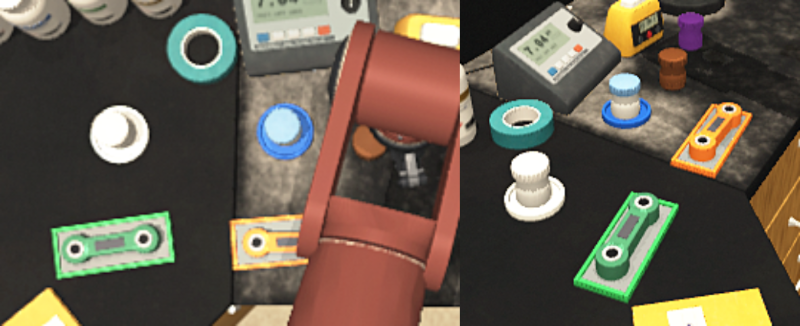

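Run:
```python
from h import *
T=optics.get_image("top"); g=cv2.cvtColor(T,cv2.COLOR_RGB2GRAY)
print("expected caps",np.round(proj("top",(.5552,.2967,.058)),1),np.round(proj("top",(.5616,.0893,.058)),1))
c=np.hstack([cv2.resize(T[y:y+40,x:x+40],(400,400),interpolation=2) for x,y in((152,220),(239,218))])
c=cv2.convertScaleAbs(c,alpha=1.0); w=c[:,:400].astype(float); w=np.clip((w-170)*3,0,255); c[:,:400]=w.astype('u1')
cv2.imwrite('pics/f2.png',c[:,:,::-1])
```

```text
expected caps [166.9 237.1] [256.4 235.5]
```

View pics/f2.png

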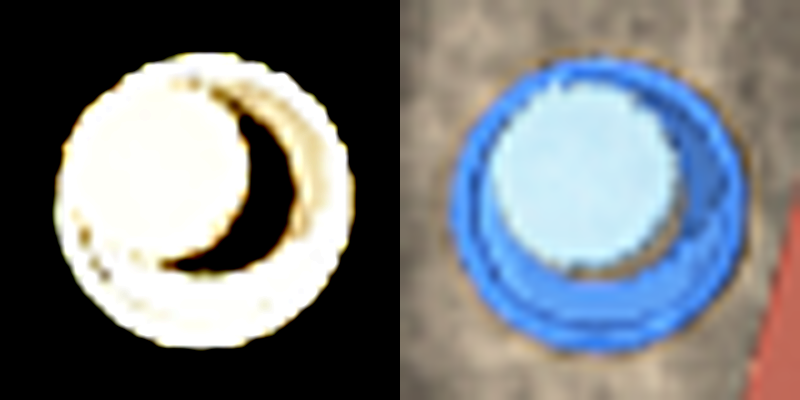

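The white cap is at pixel (167.2,236.7), expected (166.9,237.1). The blue cap is at (257.2,234.7), expected (256.4,235.5). Both are within about 3 mm of centre, and the arm is clear.

```bash
python3 -c "
from station import ctrl
print(ctrl.finish_job())"
```

```text
the job is handed in; nothing more can be done
None
```

I've handed the job in: in the last pictures both link arms lie flat in the cradles of their own colour, both jars stand upright in their rings within about 3 mm of centre, and the tester and tape stayed put. The hand-in gave no pass or fail verdict.

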